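Wind up the screw jack and slide the bowl onto the warming plate

TASK

Fit the loose crank onto the square shaft end on top of the screw jack and wind the jack's table up until it is level with the top of the warming plate, with the bowl still riding on it. Then slide the bowl across to the middle of the warming plate, upright and without lifting it. Leave the table level and the crank on its shaft, and do not disturb the other things on the bench.

Things in the scene. Friction and masses are not known exactly. Their poses are not given: they have to be found in the camera images.
- jack: Screw jack, fixed: grey base plate 112 x 245 x 12 mm, an aluminium lift table, and beside the table a column of two 12 mm steel guide rods with the screw between them under a grey bridge (78 x 36 mm, top 152 mm above the bench). Origin: on the bench under the middle of the table; x axis towards the warming plate, z up; screw axis at y = -128 mm, base from y = -173 to +72 mm.
- screw (a joint): Angle of the jack's screw in rad, 0 at the start, growing clockwise seen from above, free up to 20.4 rad. One clockwise turn lifts the table by 20 mm; counter-clockwise lowers it. Dry friction about 0.2 N m; it stays where it is left. The bowl and table do not drive it back.
- lift_table (a joint): Height of the lift table above its lowest position in m (0 at the start, at most 0.065); moves only with the screw.
- table_top (a point): Middle of the top face of the lift table (114 x 114 x 8 mm aluminium plate), x axis to the warming plate, z up. 45 mm above the bench at the start.
- shaft_seat (a point): On the screw's axis, on the collar (24 mm across) where the crank's hub comes to rest, 155 mm above the bench. From here a 14 mm square shaft end stands up 22 mm, then a 6 mm tapered tip. The point turns with the shaft: its x and y axes are square to the shaft's flats.
- crank: Loose steel crank, 0.27 kg, balanced standing on its 28 mm square hub. Origin: middle of the hub's underside, the mouth of a 17.2 mm square socket 30 mm deep; z up, x along the arm to the knob. The arm (16 mm wide, 9 mm thick) lies at z = 30 to 39 mm, from x = -31 to +59 mm; a round 27 mm counterweight at x = -34 mm, z = 27 to 43 mm. Fits the shaft in any of four square positions, with 15 degrees of play either way.
- grip_block (a point): Middle of the crank's grip block, on the hub's axis 56 mm above its underside: 24 x 24 mm, from 40 to 70 mm above the underside, flats square to the crank's x and y axes. Made to pick up and fit the crank by.
- knob_mid (a point): Middle of the crank's black knob: an upright round grip 22 mm across and 44 mm tall that spins freely on its pin, 50 mm from the hub's axis, this point 66 mm above the hub's underside. The point spins with the knob. When the crank turns, the knob runs on a circle of 50 mm radius.
- plate_mid (a point): Middle of the top face of the warming plate, a fixed white instrument with a dark metal top, 130 x 130 mm; x axis away from the jack, z up. Its height differs from start to start, 65 to 88 mm above the bench. The edge towards the table has a 10 mm ramp that falls 4 mm, 2 to 6 mm from the table's edge.
- porcelain_bowl: White porcelain bowl, about 0.18 kg, standing upside down on the lift table: 102 mm across the rim below, 54 mm tall, narrower towards the top. Origin: middle of the rim's plane (its underside), z up through the dome. Rides on the table and slides when pushed low on its side.
- microscope_1: Bystander, fixed: white stereo microscope between the jack and the left part of the bench, always in the same place. Base 177 x 114 x 59 mm along its x and y axes, head 120 mm wide above it, eyepieces up to 263 mm. Origin: middle of the underside. Keep the gripper and what it carries round it.
- masking_tape: Bystander: roll of tape lying flat, 98 mm across, 25 mm tall. Origin: middle of the underside. Crank and tape roll may have changed places.
- dropper_bottle: Bystander: small brown dropper bottle, 33 mm across, 79 mm tall, standing. Origin: middle of the underside.
- marker_2: Bystander: felt marker 139 x 17 x 19 mm lying along its x axis. Origin: middle of the underside.
- slide_box: Bystander: closed brown box 100 x 175 x 47 mm. Origin: middle of the underside.
- petri_dish: Bystander: clear round dish 78 mm across, 15 mm tall. Origin: middle of the underside.
Not all that is in view belongs to the job. What is meant by the crank is not green, and is the larger of those in its own colour.

How it is judged:
By the outcome, as a careful person would: the job done as asked, in the order asked, and still so for the second after the job is handed in, with the robot touching nothing.
It also fails if it takes over 69 s, if anything falls off the work surface, if the arm or the gripper's body presses on something with over 40 N, if the wrist force passes 120 N, or if a joint passes its speed limit or range.

ROBOT

A 6-joint arm with a two-finger parallel gripper is mounted at the origin on a cart in front of the work surface, level with it; the furniture and walls round the work are solid. World frame = base frame: x ahead of the robot, y to its left, z up, the work surface at z = 0. Lengths are in mm, angles in rad, forces in N, time in s.
With the tool pointing down it reaches from about 325 to 900 mm from the base axis. Payload 6.1 kg.
Tool frame: the origin (TCP) lies midway between the tips of the shut fingers; the grasp point (between the pads) lies 19 mm behind it (r.hold_point_z is the distance from the TCP to the grasp point, in mm); x points along the fingers, y is the direction in which the jaws open and shut, and the axes are right-handed (so a half turn about x gives the same grasp; the last joint's range is limited). The gripper opens to 85 mm and grips with 20 to 120 N. Pads are 22 mm wide; open, the fingers measure 114 mm over their backs; the gripper's body (76 mm by 85 mm) begins 54 mm behind the grasp point. The pads swing forward as they close: fully open they stand 13 mm farther back than shut.
Start: joints at [1.191, 0.22, 1.526, -0, 1.395, -0.126], TCP at [156.926, 604.971, 231.3] pointing down, gripper open.
Joint ranges: [-2.98, 2.98], [-0.91, 2.08], [0.09, 2.57], [-1.24, 4.39], [0.2, 2.65], [-2.68, 2.68]. Speed limits (rad/s): [2.57, 2.57, 3.01, 3.14, 3.14, 3.14].

INTERFACE

Orientations are given as a unit quaternion [w, x, y, z].
In Python, from cell import r, readout, optics, spotter gives the robot as it stands. Calls block until the motion is done:
- r.reach(position, orientation): joint-space move of the TCP to a pose.
- r.move_linear(position, frame=None, velocity=150, until_force=None): straight line of the TCP; frame=None keeps the orientation; velocity is the mean speed in mm/s. With until_force (N) it stops when the force on the tool has changed by that much, and returns True; else False.
- r.set_joints(angles): joint-space move.
- r.grip(opening, strength=None): opening from 0.0 (shut) to 1.0 (fully open); strength is the grip in N (None keeps the last); returns when the fingers have stopped.
- r.wait(seconds).
- r.ik(position, orientation): joint angles nearest the present ones, or None.
- readout.observe(): the state.
- optics.capture(name): name is "side" or "top" or "wrist"; returns a dict with "image" (400x640x3 uint8, red, green, blue), "depth" (400x640 float32, mm along the optical axis (not along the pixel's ray), 0 where there is no reading), "intrinsics" (3x3 intrinsics, pixels), "cam_to_world" (4x4, takes a point from camera to world coordinates); the wrist camera has in their place "T_tool_cam" (4x4, takes a point from camera to tool coordinates, whose origin is the TCP and whose axes are the tool frame's). Camera axes: x right, y down, z forward; pixel columns grow to the right and rows downward; lengths in mm; the calibration is good to about 2 mm. A picture is of the moment at which its call begins: read the wrist's pose just before it.
A pose or a line that the arm cannot do raises r.MotionError and nothing moves.
- r.sign_off(): hands the job in, once; it reports no verdict.
Trained networks look in the newest picture that a camera, given by its name, has taken for a name from the list of things; names that differ only in an ending like _2 or _b are one class to them, and where a whole thing is asked for, a point or a joint stands for the part that bears it (a point fixed in the world has none). Each returns a list of dicts, best first, with "p" (0 to 1); they miss things now and then, are a little off and sometimes report something else, mostly with a low value. They report only what shows in the picture. A call takes as long as a camera call. They do not tell look-alikes from the thing itself.
- spotter.spot_in(name, camera): "position" ([column, row] in pixels, amid what is visible of it).
The state is a dict: "time_s": time; "joint_pos": joint angles; "dq": joint speeds; "effort": joint torques, N m; "ee_pos": TCP position; "ee_rot": TCP orientation; "contact_force": force on the tool from outside, world axes, zero at the start; "moment": the same for the moment, N m; "finger_gap": opening from 0.0 (shut) to 1.0 (fully open).
Only numpy, scipy, OpenCV 4.12 (cv2) and the standard library are available. Lean on these libraries where they do the work, as an engineer would, in place of code of your own. Each camera call takes 0.05 s, during which the arm holds its last target.

## Working session

There is one attempt and no reset: what is moved stays moved. The work goes in short steps, each a Python script; the robot and the scene stay as the last script left them, time stands still between calls to the robot, and variables do not carry over. Pictures are saved under pics/ and viewed, and the job is handed in when it is done.

```bash
ls; mkdir -p pics
cat > h.py <<'E'
import numpy as np, cv2
from cell import r, readout, optics, spotter
def cap(n,fn):
    c=optics.capture(n); cv2.imwrite('pics/'+fn+'.png',c['image'][:,:,::-1]); np.savez('pics/'+fn+'.npz',**c); return c
def cloud(c,T=None):
    d=c['depth'];K=c['intrinsics'];v,u=np.mgrid[:d.shape[0],:d.shape[1]]
    P=np.stack([(u-K[0,2])/K[0,0]*d,(v-K[1,2])/K[1,1]*d,d],-1)
    T=c['cam_to_world'] if T is None else T
    W=P@T[:3,:3].T+T[:3,3]; W[d==0]=np.nan; return W
E
python3 - <<'E'
from h import *
s=readout.observe(); print(s)
for n in('top','side','wrist'): 
    c=cap(n,n+'0'); print(n,c['intrinsics'].tolist(),(c['cam_to_world'] if 'cam_to_world' in c else c['T_tool_cam']).round(3).tolist())
    if n!='wrist':
        for k in('crank','knob_mid','grip_block','screw','porcelain_bowl','masking_tape','lift_table','shaft_seat'):
            print(n,k,[(x['position'],round(x['p'],2)) for x in spotter.spot_in(k,n)])
print(readout.observe()['time_s'])
E
```

```text
pics
{'time_s': 0.0, 'joint_pos': array([ 1.19089919e+00,  2.21239378e-01,  1.52761804e+00,  2.76329340e-05,
        1.39466117e+00, -1.26067102e-01]), 'dq': array([ 0.00061461,  0.00153427, -0.00100971,  0.00088403, -0.00082342,
       -0.00051731]), 'effort': array([ 4.82565156e-04, -4.96886837e+01, -3.89398706e+01, -7.73571560e-05,
        1.11389966e-02,  5.68947769e-05]), 'ee_pos': array([156.69826414, 604.42319577, 230.18734364]), 'ee_rot': array([ 0.7012393 ,  0.08884657,  0.70159878, -0.09016025]), 'contact_force': array([-0.21191905,  0.4396822 , -0.75322171]), 'moment': array([-0.03128907, -0.04861076, -0.02989695]), 'finger_gap': 0.9977894257939698}
top [[403.81005402668455, 0.0, 317.86050687220603], [0.0, 403.81005402668455, 200.75443601523867], [0.0, 0.0, 1.0]] [[-0.009, -0.996, 0.087, 362.733], [-1.0, 0.009, 0.002, -182.487], [-0.002, -0.087, -0.996, 1156.228], [0.0, 0.0, 0.0, 1.0]]
top crank [([417.3, 239.8], 0.73), ([409.7, 197.8], 0.69), ([410.0, 287.1], 0.63)]
top knob_mid [([401.5, 304.2], 0.58)]
top grip_block [([420.8, 241.5], 0.62), ([412.8, 198.3], 0.59), ([408
[... 624 characters left out ...]
4.9], 0.61), ([338.4, 157.4], 0.49)]
side knob_mid [([347.8, 160.5], 0.51), ([387.7, 150.5], 0.44)]
side grip_block [([419.3, 167.4], 0.58), ([379.2, 154.8], 0.5), ([343.1, 154.9], 0.47), ([333.7, 192.5], 0.2)]
side screw [([347.6, 159.1], 0.54)]
side porcelain_bowl [([315.0, 190.3], 0.6)]
side masking_tape [([292.5, 266.0], 0.66), ([314.4, 192.5], 0.56)]
side lift_table [([335.1, 189.9], 0.63), ([285.8, 174.9], 0.27)]
side shaft_seat [([347.3, 159.0], 0.66)]
wrist [[283.8702128649443, 0.0, 317.19587013704853], [0.0, 283.8702128649443, 195.2441005407505], [0.0, 0.0, 1.0]] [[-0.0, -0.323, 0.947, -141.451], [1.0, -0.001, -0.0, -0.093], [0.001, 0.947, 0.323, -82.931], [0.0, 0.0, 0.0, 1.0]]
0.95
```

View pics/top0.png

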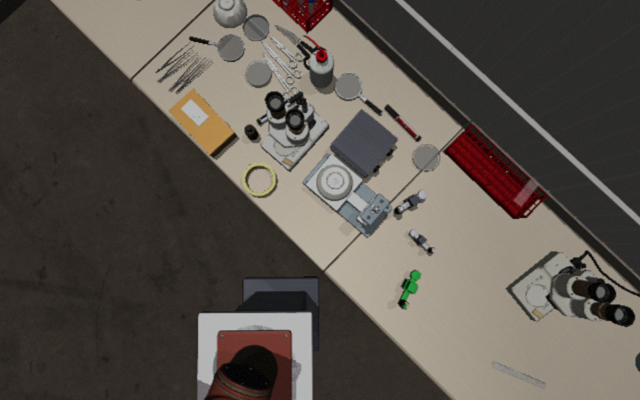

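View pics/side0.png

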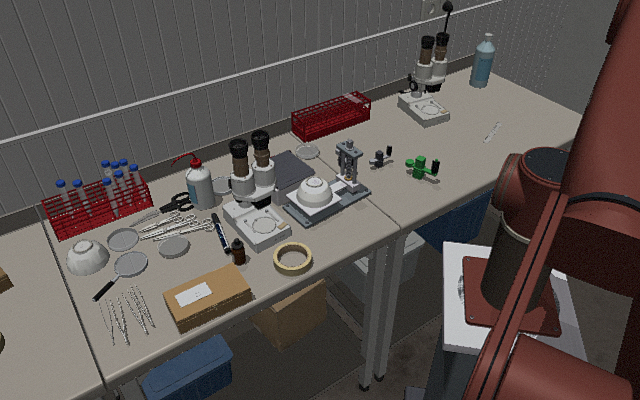

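```bash
python3 -c "
import cv2
a=cv2.imread('pics/top0.png')[130:330,220:460];cv2.imwrite('pics/t0z.png',cv2.resize(a,None,fx=3,fy=3,interpolation=2)[:600])
a=cv2.imread('pics/side0.png')[100:300,240:480];cv2.imwrite('pics/s0z.png',cv2.resize(a,None,fx=3,fy=3,interpolation=2))"
```

```text
(no output)
```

View pics/t0z.png

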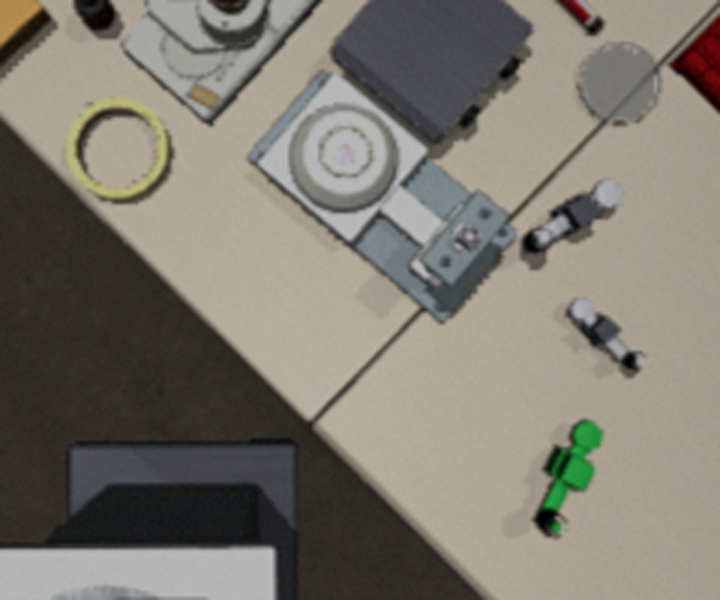

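View pics/s0z.png

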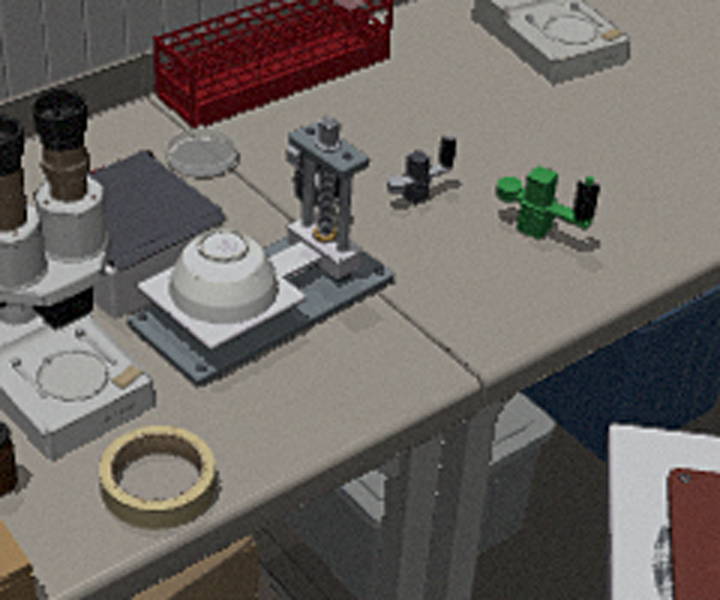

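```bash
cat > an.py <<'E'
from h import *
c=dict(np.load('pics/top0.npz')); W=cloud(c)
def reg(name,u0,u1,v0,v1,z0,z1):
    P=W[v0:v1,u0:u1].reshape(-1,3); P=P[(P[:,2]>z0)&(P[:,2]<z1)]
    if len(P)<3: print(name,len(P));return P
    print(name,len(P),'mean',P.mean(0).round(1),'min',P.min(0).round(1),'max',P.max(0).round(1)); return P
reg('bench',300,320,220,235,-50,50)
for nm,b in(('A',(388,432,186,222)),('B',(403,442,226,260))):
    P=reg(nm,*b,15,200)
    P=reg(nm+' top',*b,60,200)
    P=reg(nm+' arm',*b,22,55)
    m=P[:,:2]-P[:,:2].mean(0); w,v=np.linalg.eigh(m.T@m); print(w,v[:,1],np.ptp(m@v[:,1]))
reg('bridge',355,392,185,238,145,165)
reg('shaft',360,392,185,238,166,200)
reg('table',300,390,150,230,40,50)
reg('bowl',300,360,150,210,55,110)
reg('plate',328,400,105,180,60,95)
for v in range(186,222,2): print(' '.join('%4.0f'%z for z in W[v,390:432:2,2]))
print()
for v in range(226,260,2): print(' '.join('%4.0f'%z for z in W[v,404:442:2,2]))
E
python3 an.py
```

```text
bench 297 mean [ 388.3 -156.    -1. ] min [ 368.  -183.4   -7.1] max [ 408.7 -128.6    4.9]
A 313 mean [ 455.  -433.6   53.1] min [ 421.6 -480.9   15.3] max [ 486.8 -355.8  151.6]
A top 121 mean [ 449.4 -424.8   73.6] min [ 421.6 -454.2   60.1] max [ 473.2 -355.8  151.6]
A arm 175 mean [ 459.8 -441.7   39.6] min [ 423.3 -480.9   22.3] max [ 486.8 -388.9   53.4]
[  8470.916677   155440.70263136] [-0.52024596  0.85401648] 105.31527464554134
B 192 mean [ 348.8 -461.1   39.6] min [ 316.2 -492.    15.1] max [ 379.3 -434.3   66.2]
B top 10 mean [ 322.9 -485.1   63.1] min [ 316.6 -492.    60.9] max [ 330.  -480.9   66.2]
B arm 160 mean [ 351.6 -458.9   37.2] min [ 316.2 -485.5   22.2] max [ 379.3 -434.3   54.7]
[ 4346.56137265 65374.17027245] [-0.75903914 -0.65104499] 75.04479919739002
bridge 412 mean [ 428.5 -320.4  151.7] min [ 390.9 -356.1  145.2] max [ 467.8 -283.5  164.8]
shaft 35 mean [ 428.5 -320.3  176.8] min [ 421.5 -329.7  167.6] max [ 436.4 -312.7  182.1]
table 780 mean [ 508.5 -237.    44.3] min [ 391.2 -381.    40. ] max [ 602.9 -131.9   49.9]
bowl 1309 mean [ 523.6 -235.4   79
[... 2956 characters left out ...]
    0    2   -6   -2   -1    0   -4
   2   -0   -3    2   -2    4    1   -0    0   -0   29   30   28   -0    2   -3   -1   -6    4
  -0   -1   -3   -1   -1    0    1   -1   -2   -1   -1   30   43   63    1   -2   -1   -0    2
  -0   -1    5    0   -0    1   -1   -1   -3   -2   -1    2   51   46   66   -3   -5   -5   -0
  -1    1   -1   -1   -2   -2   -1    3    0    2   -3   -0    1   57    3   61    1   -2   -0
   0   -1   -1   -1   -3   -7    3   -2   -6   -0   -1   -0   -1    2   -1   -1    1   -0   -5
  -2    1   -3    0   -2   -1    2   -1    1   -6    1    1    1    0   -1    4    2    0    5
  -1    1   -1   -1    3    0   -1    1   -7    1   -1    3   -3    0   -1   -4    0    1   -1
```

```bash
cat >> h.py <<'E'
from scipy.spatial.transform import Rotation as R
def down(a):
    y=np.array([np.cos(a),np.sin(a),0]);x=np.array([0,0,-1.]);z=np.cross(x,y)
    q=R.from_matrix(np.stack([x,y,z],1)).as_quat(); return [q[3],q[0],q[1],q[2]]
def tool_T(s):
    q=s['ee_rot'];T=np.eye(4);T[:3,:3]=R.from_quat([q[1],q[2],q[3],q[0]]).as_matrix();T[:3,3]=s['ee_pos'];return T
def wcap(fn):
    T=tool_T(readout.observe()); c=cap('wrist',fn); T=T@c['T_tool_cam']; np.save('pics/'+fn+'_T.npy',T); return c,cloud(c,T),T
E
cat > an2.py <<'E'
from h import *
c=dict(np.load('pics/top0.npz')); W=cloud(c); I=c['image']
def sel(W,xr,yr,zr):
    P=W.reshape(-1,3); return P[(P[:,0]>xr[0])&(P[:,0]<xr[1])&(P[:,1]>yr[0])&(P[:,1]<yr[1])&(P[:,2]>zr[0])&(P[:,2]<zr[1])]
def box(P):
    rc=cv2.minAreaRect(P[:,:2].astype(np.float32)); return rc
for n in('top0','side0'):
    c=dict(np.load(f'pics/{n}.npz'));W=cloud(c)
    b=sel(W,(435,490),(-470,-410),(64,76)); print(n,'block',len(b),b.mean(0) if len(b) else '',box(b) if len(b)>3 else '')
    k=sel(W,(410,450),(-420,-380),(78,95)); print('knob',len(k),k.mean(0) if len(k) else '')
    w=sel(W,(465,500),(-490,-445),(38,50)); print('cw',len(w),w.mean(0) if len(w) else '')
    b=sel(W,(380,480),(-380,-260),(147,157)); print('bridge',len(b),b.mean(0),box(b),np.median(b[:,2]))
    s=sel(W,(410,450),(-340,-300),(172,190)); print('shaft',len(s),s.mean(0),box(s))
    p=sel(W,(520,720),(-400,-200),(60,80)); print('plate',len(p),np.median(p[:,2]),box(p))
    d=sel(W,(540,690),(-380,-220),(55,95)); print(np.percentile(d[:,2],[5,25,50,75,95]))
    t=sel(W,(430,610),(-330,-150),(41,49)); print('table',len(t),np.median(t[:,2]),box(t))
    o=sel(W,(490,560),(-270,-200),(95,110)); print('bowltop',len(o),o.mean(0),box(o))
    o=sel(W,(440,610),(-320,-150),(75,90)); print('bowlmid',len(o),cv2.minEnclosingCircle(o[:,:2].astype(np.float32)))
E
python3 an2.py
```

```text
top0 block 81 [ 458.08006879 -440.5726893    69.10185092] ((458.0426330566406, -440.98626708984375), (23.803312301635742, 24.182844161987305), 32.71467208862305)
knob 17 [ 430.76464529 -395.81998643   84.73590054]
cw 63 [ 476.50404802 -469.33745763   42.49921475]
bridge 392 [ 428.58806769 -320.73057165  151.7972556 ] ((428.94927978515625, -320.9412536621094), (35.594093322753906, 77.74370574951172), 49.02711486816406) 151.68477733218634
shaft 32 [ 428.83763748 -320.67739891  177.69057735] ((428.90936279296875, -320.78765869140625), (12.07310676574707, 13.178542137145996), 43.08891677856445)
plate 2443 69.15668173394761 ((596.234130859375, -287.26885986328125), (130.83497619628906, 194.9448699951172), 49.07612228393555)
[65.4382039  67.78307386 69.19335151 70.68770488 73.03325758]
table 617 44.32573168701265 ((500.1846008300781, -251.51829528808594), (171.10549926757812, 130.41123962402344), 49.123321533203125)
bowltop 152 [ 511.08384817 -226.19244946   97.32168443] ((511.9798278808594, -227.98745727539062), (43.40764236450195, 50.59088897705078), 0.27386024594306946)
bowlmid 373 ((53
[... 319 characters left out ...]
7.19304699 -319.59618871  176.65143679] ((427.0475769042969, -319.4410705566406), (12.750337600708008, 15.953909873962402), 49.5136833190918)
plate 1020 69.12474847712781 ((583.9558715820312, -296.994873046875), (118.43513488769531, 214.86929321289062), 22.62601089477539)
[65.25705096 67.64047209 69.15125181 70.58717181 72.33801975]
table 465 44.51947863750593 ((519.363037109375, -239.93496704101562), (178.55667114257812, 178.70242309570312), 0.08991701900959015)
bowltop 106 [ 510.39579863 -225.17125909   96.99422116] ((512.3106689453125, -226.6924591064453), (42.07899475097656, 48.153099060058594), 1.7363133430480957)
bowlmid 268 ((508.3109436035156, -221.1429901123047), 41.899715423583984)
```

Run:
```python
from h import *
s=readout.observe(); T=tool_T(s); print('jaw now',np.degrees(np.arctan2(T[1,1],T[0,1])))
for p,angs in (([458,-440.8,150],(32.5,212.5)),([428.8,-320.7,230],(49,139,229,319)),([465,-360,300],(32.5,212.5)),([473,-190,90],(49,139,229,319)),([577,-280,90],(49,139,229,319))):
    for a in angs:
        q=r.ik(p,down(np.radians(a))); print(p,a,None if q is None else np.round(q,2))
print(readout.observe()['time_s'])
```

```text
jaw now 75.4573803282162
[458, -440.8, 150] 32.5 [-0.89  0.31  1.57 -0.    1.26 -1.46]
[458, -440.8, 150] 212.5 [-0.89  0.31  1.57 -0.    1.26  1.68]
[428.8, -320.7, 230] 49 [-0.79  0.01  1.76 -0.    1.37 -1.64]
[428.8, -320.7, 230] 139 None
[428.8, -320.7, 230] 229 [-0.79  0.01  1.76  0.    1.37  1.5 ]
[428.8, -320.7, 230] 319 [-0.79  0.01  1.76 -0.    1.37 -0.07]
[465, -360, 300] 32.5 [-0.79  0.1   1.54 -0.    1.51 -1.36]
[465, -360, 300] 212.5 [-0.79  0.1   1.54 -0.    1.51  1.78]
[473, -190, 90] 49 [-0.54  0.1   1.95 -0.    1.1  -1.39]
[473, -190, 90] 139 None
[473, -190, 90] 229 [-0.54  0.1   1.95 -0.    1.1   1.75]
[473, -190, 90] 319 [-0.54  0.1   1.95 -0.    1.1   0.18]
[577, -280, 90] 49 [-0.57  0.39  1.6  -0.    1.16 -1.43]
[577, -280, 90] 139 None
[577, -280, 90] 229 [-0.57  0.39  1.6  -0.    1.16  1.71]
[577, -280, 90] 319 [-0.57  0.39  1.6  -0.    1.16  0.14]
0.95
```

Run:
```python
from h import *
r.reach([380,0,380],down(np.radians(212.5-90)) if r.ik([380,0,380],down(np.radians(122.5))) is not None else down(np.radians(212.5)))
r.reach([458,-440.8,200],down(np.radians(212.5)))
c,W,T=wcap('w1'); s=readout.observe(); print(s['time_s'],s['ee_pos'],T.round(2).tolist())
```

```text
6.7167 [ 458.21657889 -440.67361773  200.27403949] [[-0.84, -0.51, -0.17, 502.92], [-0.54, 0.8, 0.27, -510.75], [-0.0, 0.32, -0.95, 341.72], [0.0, 0.0, 0.0, 1.0]]
```

View pics/w1.png

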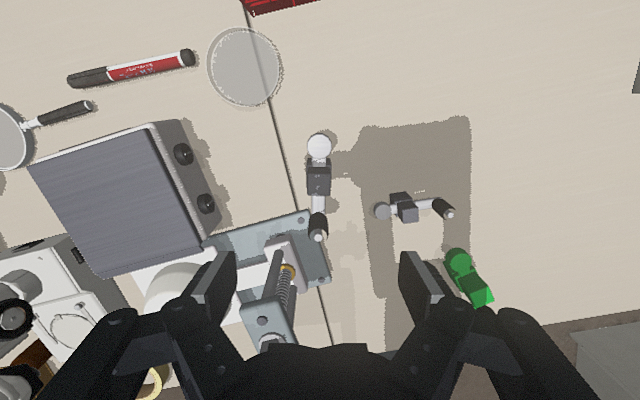

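Run:
```python
from h import *
from an2 import sel,box
c=dict(np.load('pics/w1.npz'));W=cloud(c,np.load('pics/w1_T.npy'))
b=sel(W,(435,490),(-470,-410),(65,75)); print('block',len(b),b.mean(0),box(b))
k=sel(W,(410,450),(-420,-370),(78,95)); print('knob',len(k),k.mean(0),box(k))
w=sel(W,(465,500),(-490,-445),(36,48)); print('cw',len(w),w.mean(0),cv2.minEnclosingCircle(w[:,:2].astype(np.float32)))
be=sel(W,(480,560),(-450,-380),(-20,20)); print('bench',np.median(be[:,2]))
a=W.copy(); p=sel(W,(520,720),(-400,-200),(60,80)); print('plate',np.median(p[:,2]),len(p))
```

```text
top0 block 81 [ 458.08006879 -440.5726893    69.10185092] ((458.0426330566406, -440.98626708984375), (23.803312301635742, 24.182844161987305), 32.71467208862305)
knob 17 [ 430.76464529 -395.81998643   84.73590054]
cw 63 [ 476.50404802 -469.33745763   42.49921475]
bridge 392 [ 428.58806769 -320.73057165  151.7972556 ] ((428.94927978515625, -320.9412536621094), (35.594093322753906, 77.74370574951172), 49.02711486816406) 151.68477733218634
shaft 32 [ 428.83763748 -320.67739891  177.69057735] ((428.90936279296875, -320.78765869140625), (12.07310676574707, 13.178542137145996), 43.08891677856445)
plate 2443 69.15668173394761 ((596.234130859375, -287.26885986328125), (130.83497619628906, 194.9448699951172), 49.07612228393555)
[65.4382039  67.78307386 69.19335151 70.68770488 73.03325758]
table 617 44.32573168701265 ((500.1846008300781, -251.51829528808594), (171.10549926757812, 130.41123962402344), 49.123321533203125)
bowltop 152 [ 511.08384817 -226.19244946   97.32168443] ((511.9798278808594, -227.98745727539062), (43.40764236450195, 50.59088897705078), 0.27386024594306946)
bowlmid 373 ((53
[... 802 characters left out ...]
10.39579863 -225.17125909   96.99422116] ((512.3106689453125, -226.6924591064453), (42.07899475097656, 48.153099060058594), 1.7363133430480957)
bowlmid 268 ((508.3109436035156, -221.1429901123047), 41.899715423583984)
block 545 [ 458.38592146 -443.14191295   68.68663203] ((458.0957946777344, -442.82330322265625), (23.468656539916992, 23.169227600097656), 31.88286590576172)
knob 156 [ 433.50051701 -403.28727874   82.35282476] ((433.2809753417969, -402.76910400390625), (20.528953552246094, 14.490484237670898), 32.49116134643555)
cw 577 [ 475.30327177 -468.64666077   41.24403405] ((474.69085693359375, -464.8964538574219), 19.84359359741211)
bench -1.3872382232729024
plate 68.8313677586934 16740
```

```bash
sed -i 's/^for n in(.top0.*/if __name__=="__main__":\n  for n in("top0","side0"):/' an2.py; sed -i '/^  for n in/,$ {/^    /s/^/  /}' an2.py
python3 - <<'E'
from h import *
q=down(np.radians(212.2))
r.reach([458.1,-442,130],q)
print(r.move_linear([458.1,-442,36],velocity=120,until_force=15))
print(readout.observe()['ee_pos'])
r.grip(0.0,60)
s=readout.observe(); print(s['time_s'],s['ee_pos'],s['finger_gap'],s['contact_force'])
r.move_linear([458.1,-442,150],velocity=200)
r.reach([440,-360,245],down(np.radians(319)))
c,W,T=wcap('w2'); s=readout.observe(); print(s['time_s'],s['ee_pos'],s['finger_gap'],s['contact_force'])
E
```

```text
False
[ 458.70912925 -442.7281004    37.12883751]
8.6667 [ 458.1592153  -442.36755693   36.75079641] 0.27883722332638883 [-2.20578646  1.61880025  4.91908023]
11.0167 [ 439.7965934  -359.89010409  244.18797198] 0.26996651947238504 [ 0.57582171 -0.15119755 -2.8595247 ]
```

View pics/w2.png

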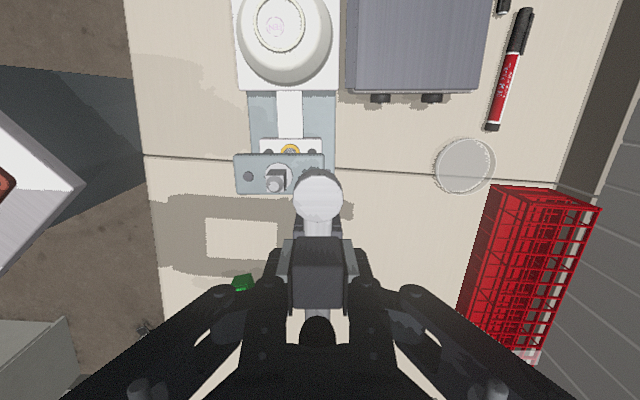

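Run:
```python
from h import *
from an2 import sel,box
a=cv2.imread('pics/w2.png')[140:280,220:370];cv2.imwrite('pics/w2z.png',cv2.resize(a,None,fx=4,fy=4,interpolation=2))
c=dict(np.load('pics/w2.npz'));T=np.load('pics/w2_T.npy');W=cloud(c,T)
s=sel(W,(410,448),(-345,-300),(170,190)); print('shaft',len(s),s.mean(0),box(s))
s=sel(W,(410,448),(-345,-300),(178,190)); print('shaft tip',len(s),s.mean(0),box(s))
b=sel(W,(415,470),(-390,-330),(272,285)); print('block top',len(b),b.mean(0),box(b))
b=sel(W,(380,500),(-420,-300),(236,258)); print('cw/arm',len(b),b.mean(0),box(b))
b=sel(W,(380,480),(-380,-260),(147,156)); print('bridge',len(b),box(b),np.median(b[:,2]))
p=sel(W,(520,720),(-400,-200),(60,80)); print('plate',np.median(p[:,2]),len(p),box(p))
```

```text
shaft 351 [ 429.96299421 -322.12389981  176.78392297] ((428.95025634765625, -322.39813232421875), (14.08949089050293, 14.281455993652344), 49.33195495605469)
shaft tip 97 [ 430.6374156  -321.52650272  179.83186444] ((429.362060546875, -322.22918701171875), (11.707758903503418, 10.680834770202637), 85.4057846069336)
block top 3496 [ 442.0783731  -357.59982449  276.85316085] ((439.6994934082031, -359.47784423828125), (25.357986450195312, 60.07946014404297), 50.02082824707031)
cw/arm 4338 [ 450.93496958 -347.53167804  248.80192923] ((437.08209228515625, -360.0191650390625), (97.97245788574219, 49.128150939941406), 34.553646087646484)
bridge 2507 ((428.99127197265625, -322.05230712890625), (35.456974029541016, 77.57894897460938), 49.230464935302734) 150.83730824376474
plate 68.81017363718911 13121 ((589.2047729492188, -314.5693359375), (82.15904998779297, 170.7306671142578), 48.34166717529297)
```

View pics/w2z.png

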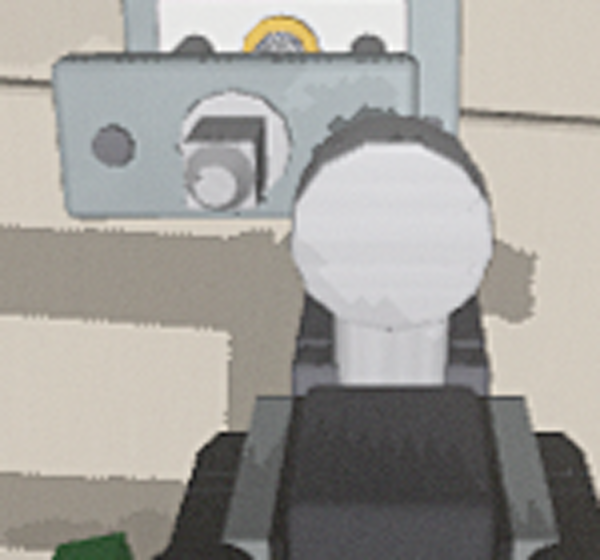

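Run:
```python
from h import *
q=down(np.radians(319.1))
r.reach([429,-322.1,236],q)
s0=readout.observe(); print(s0['ee_pos'],s0['contact_force'])
print(r.move_linear([429,-322.1,192.0],velocity=50,until_force=15))
s=readout.observe(); print(s['time_s'],s['ee_pos'],s['contact_force'],s['moment'])
c,W,T=wcap('w3')
```

```text
[ 428.52613685 -320.91013219  235.1548822 ] [ 0.4873213   0.12155316 -2.18559796]
False
12.3333 [ 429.16585974 -322.23936118  192.19539474] [ 0.3863676 -0.1655856 -2.535429 ] [ 0.00536236 -0.0298615   0.0574043 ]
```

View pics/w3.png

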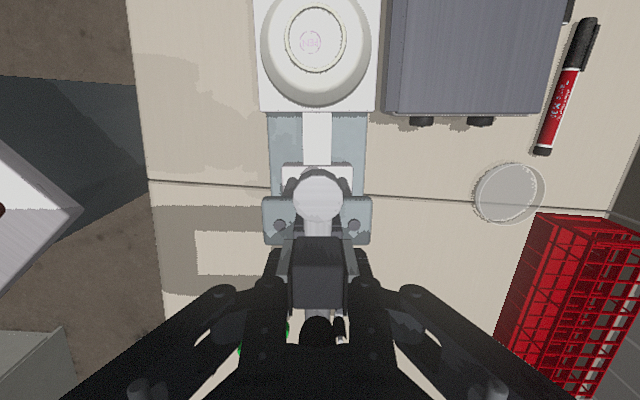

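```bash
cat >> h.py <<'E'
C=np.array([429.0,-322.1])
def kp(deg,z,rad=50): a=np.radians(deg); return [C[0]+rad*np.cos(a),C[1]+rad*np.sin(a),z]
def turn(a0,a1,z,step=15,v=110,lim=45):
    n=int(np.ceil(abs(a1-a0)/step)); m=0
    for a in np.linspace(a0,a1,n+1)[1:]:
        r.move_linear(kp(a,z),velocity=v)
        f=readout.observe()['contact_force']; m=max(m,np.linalg.norm(f))
        if m>lim: print('force stop at',a,f); return a
    print('max f',m); return a1
E
python3 - <<'E'
from h import *
r.move_linear([429,-322.1,191.2],velocity=40)
r.grip(1.0)
s=readout.observe(); print(s['time_s'],s['ee_pos'],s['finger_gap'],s['contact_force'])
r.move_linear([429,-322.1,207],velocity=100)
r.move_linear(kp(229.1,207),velocity=100)
s=readout.observe(); print(s['time_s'],s['ee_pos'],s['contact_force'])
r.grip(0.0,40)
s=readout.observe(); print(s['time_s'],s['ee_pos'],s['finger_gap'],s['contact_force'])
a=turn(229.1,169.1,207)
s=readout.observe(); print(a,s['time_s'],s['ee_pos'],s['finger_gap'],s['contact_force'])
c=cap('side','s4');c,W,T=wcap('w4')
E
```

```text
13.2583 [ 429.00231849 -322.10166106  191.19387651] 1.0051037920669643 [ 0.23226087 -0.09710762 -0.47536042]
14.2167 [ 396.15222952 -359.87512403  206.82883806] [ 0.66428769 -0.26200623 -0.52933484]
14.8167 [ 396.40220429 -359.81116576  207.10755106] 0.24598339991830567 [-1.00946424  0.53655239  0.78586424]
max f 4.713118515135787
169.1 15.8833 [ 379.80656916 -312.76351073  207.19272848] 0.24584604736546167 [-2.9867176  -1.53379539  3.30763901]
```

View pics/w4.png

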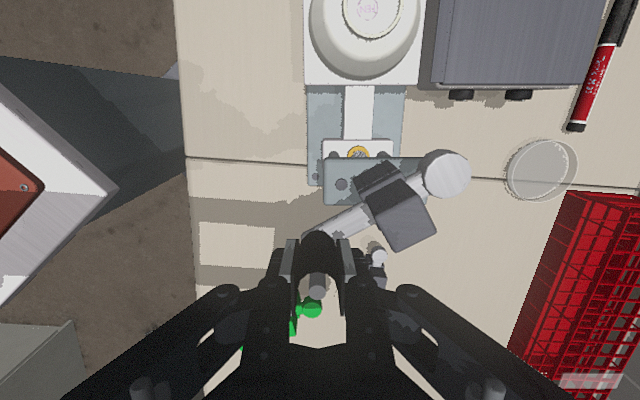

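View pics/s4.png

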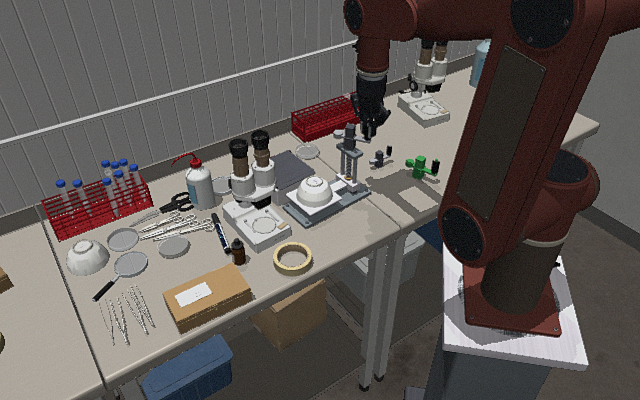

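Crank seated and turning. The knob is held (wrist view ~ (318,260)), with small forces. Continue to 440° total of hand rotation, then measure.

```bash
python3 - <<'E'
from h import *
a=turn(169.1,229.1-440,207)
r.wait(0.1)
s=readout.observe(); print(a,s['time_s'],s['ee_pos'],s['finger_gap'],s['contact_force'])
c=cap('side','s5');cap('top','t5');wcap('w5')
E
cat > an3.py <<'E'
import sys
from h import *
from an2 import sel,box
S=np.array([429,-321.3]); ux=np.array([.755,-.656]); uy=np.array([.656,.755]); O=S+128*uy
def meas(tag,Tn=None):
    c=dict(np.load(f'pics/{tag}.npz'));W=cloud(c,np.load(f'pics/{tag}_T.npy') if Tn else None).reshape(-1,3)
    j=np.c_[(W[:,:2]-O)@ux,(W[:,:2]-O)@uy,W[:,2]]
    out={}
    # table corners (bowl radius 51 excluded)
    rr=np.hypot(j[:,0],j[:,1])
    m=(abs(j[:,0])<53)&(abs(j[:,1])<53)&(rr>58)&(j[:,2]>38)&(j[:,2]<95); out['table']=(m.sum(),np.median(j[m,2]))
    m=(j[:,0]>80)&(j[:,0]<175)&(abs(j[:,1])<50)&(j[:,2]>50)&(j[:,2]<95); out['plate']=(m.sum(),np.median(j[m,2]))
    m=(abs(j[:,0])<25)&(abs(j[:,1])<25)&(j[:,2]>90); out['bowltop']=(m.sum(),np.median(j[m,2]),j[m].mean(0).round(1))
    print(tag,out)
for t in sys.argv[1:]: meas(t,t[0]=='w')
E
python3 an3.py top0 side0 w2 s5 t5 w5
```

```text
max f 7.447827877630592
-210.9 23.0167 [ 385.89603019 -296.33929808  206.96862386] 0.24106372600969775 [-3.71963874  0.43699508  5.91211766]
top0 {'table': (np.int64(159), np.float64(44.43190169827926)), 'plate': (np.int64(1243), np.float64(69.28973862505745)), 'bowltop': (np.int64(309), np.float64(95.06551423297583), array([-1.4, -1.3, 95.2]))}
side0 {'table': (np.int64(88), np.float64(43.92330203335075)), 'plate': (np.int64(561), np.float64(69.462259768526)), 'bowltop': (np.int64(194), np.float64(95.29371141321076), array([-2.9, -1. , 95.5]))}
w2 {'table': (np.int64(582), np.float64(43.9776943709704)), 'plate': (np.int64(7820), np.float64(68.89213220662191)), 'bowltop': (np.int64(2667), np.float64(94.6993111490026), array([ 0.2, -4.2, 94.8]))}
s5 {'table': (np.int64(89), np.float64(67.73689568669681)), 'plate': (np.int64(562), np.float64(69.47538976058263)), 'bowltop': (np.int64(233), np.float64(118.39910273267435), array([ -3.1,   2.1, 117.7]))}
t5 {'table': (np.int64(171), np.float64(67.55245571225942)), 'plate': (np.int64(1244), np.float64(69.4396884888265)), 'bowltop': (np.int64(358), np.float64(118.29482622455282), array([ -0.7,  -0.5, 118. ]))}
w5 {'table': (np.int64(842), np.float64(67.30585360831441)), 'plate': (np.int64(10091), np.float64(68.91708148137786)), 'bowltop': (np.int64(3904), np.float64(118.04287135071337), array([ -1. ,  -6.6, 118. ]))}
```

View pics/w5.png

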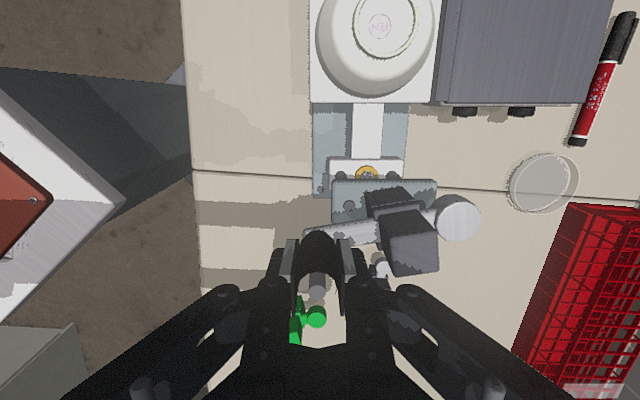

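View pics/s5.png

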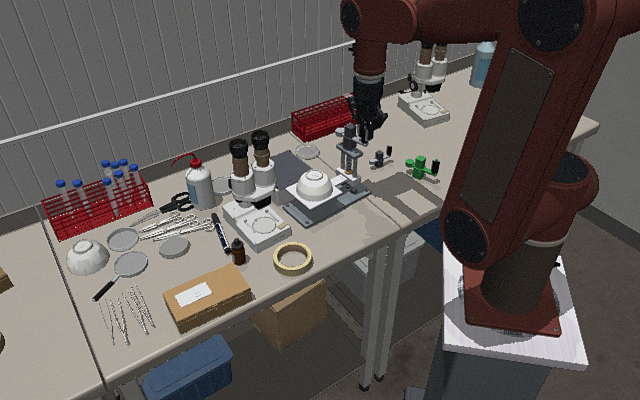

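```bash
python3 - <<'E'
from h import *
a=turn(-210.9,-242.4,207,step=8)
r.wait(0.1)
s=readout.observe(); print(a,s['time_s'],s['ee_pos'],s['contact_force'])
cap('side','s6');cap('top','t6');wcap('w6')
r.wait(0.05);cap('top','t6b');cap('side','s6b')
E
python3 an3.py s6 s6b t6 t6b w6
```

```text
max f 7.872039691191381
-242.4 24.2667 [ 405.58158505 -277.60370476  206.89483516] [-2.876761    0.88856613  5.96583268]
s6 {'table': (np.int64(83), np.float64(69.1781522354263)), 'plate': (np.int64(564), np.float64(69.32603421040551)), 'bowltop': (np.int64(235), np.float64(119.87953615609081), array([ -3.7,   2.2, 119.2]))}
s6b {'table': (np.int64(92), np.float64(69.72058232925815)), 'plate': (np.int64(557), np.float64(69.44132669135456)), 'bowltop': (np.int64(232), np.float64(119.74624592933458), array([ -4.2,   1.6, 119.2]))}
t6 {'table': (np.int64(88), np.float64(69.31085893239958)), 'plate': (np.int64(1191), np.float64(69.531540653001)), 'bowltop': (np.int64(359), np.float64(119.63601880499937), array([ -0.8,  -0.2, 119.5]))}
t6b {'table': (np.int64(91), np.float64(69.16788300487633)), 'plate': (np.int64(1189), np.float64(69.43801219305237)), 'bowltop': (np.int64(361), np.float64(120.08346083060633), array([ -0.7,  -0.5, 119.7]))}
w6 {'table': (np.int64(1663), np.float64(69.00284823932822)), 'plate': (np.int64(12838), np.float64(68.89839669224324)), 'bowltop': (np.int64(4837), np.float64(119.55326689669079), array([ -0.9,   0.2, 119.1]))}
```

```bash
python3 - <<'E'
from h import *
from an3 import *
for t in('t6','t5','w6','s6','w2'):
    c=dict(np.load(f'pics/{t}.npz'));W=cloud(c,np.load(f'pics/{t}_T.npy') if t[0]=='w' else None).reshape(-1,3)
    j=np.c_[(W[:,:2]-O)@ux,(W[:,:2]-O)@uy,W[:,2]]
    m=(j[:,2]>63)&(j[:,2]<75)&(j[:,0]>70)&(j[:,0]<220)&(abs(j[:,1])<90); q=j[m]
    # edges via percentile in strips
    xs=[np.percentile(q[abs(q[:,1]-y)<6,0],98.5) for y in(-40,-20,0,20,40)]
    yh=[np.percentile(q[abs(q[:,0]-x)<6,1],98.5) for x in(90,120,150)]; yl=[np.percentile(q[abs(q[:,0]-x)<6,1],1.5) for x in(90,120,150)]
    print(t,np.round(xs,1),np.round(yh,1),np.round(yl,1))
    m=(j[:,2]>100 if t!='w2' else j[:,2]>80)&(abs(j[:,0])<60)&(abs(j[:,1])<60); q=j[m]; print(q[:,:2].min(0).round(1),q[:,:2].max(0).round(1))
E
python3 -c "
import cv2
a=cv2.imread('pics/t6.png')[80:240,280:440];cv2.imwrite('pics/t6z.png',cv2.resize(a,None,fx=3.7,fy=3.7,interpolation=2))"
```

```text
t6 [198.4 199.5 199.4 198.5 199.3] [70.2 70.8 70.5] [-33.2 -54.  -54.7]
[-60.  -59.9] [39.5 39. ]
t5 [197.8 199.1 199.  198.2 198.9] [69.5 68.9 70.1] [-55.4 -55.5 -54.8]
[-42.6 -42.8] [39.9 38.9]
w6 [199.1 199.  199.3 198.6 199. ] [50.7 50.6 50.5] [-55.9 -55.8 -55.7]
[-41.9 -44.4] [40.5 38.1]
s6 [198.8 198.5 194.7 154.3 125.3] [54.8 37.6 24.5] [-54.7 -57.1 -56.5]
[-59.6 -57.9] [33.7 41.5]Traceback (most recent call last):
  File "<stdin>", line 8, in <module>
    return _quantile_unchecked(
        a, q, axis, out, overwrite_input, method, keepdims, weights)
    return _ureduce(a,
                    func=_quantile_ureduce_func,
    ...<5 lines>...
                    overwrite_input=overwrite_input,
                    method=method)
    r = func(a, **kwargs)
    result = _quantile(arr,
                       quantiles=q,
    ...<2 lines>...
                       out=out,
                       weights=wgt)
    slices_having_nans = np.isnan(arr[-1, ...])
                                  ~~~^^^^^^^^^
IndexError: index -1 is out of bounds for axis 0 with size 0
```

View pics/t6z.png

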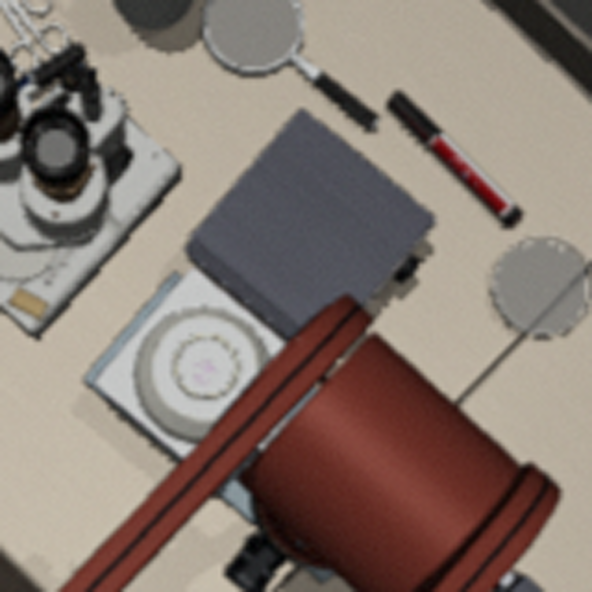

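Run:
```python
from h import *
from an3 import *
for t in('top0','t5','w2','w5'):
    c=dict(np.load(f'pics/{t}.npz'));W=cloud(c,np.load(f'pics/{t}_T.npy') if t[0]=='w' else None).reshape(-1,3)
    j=np.c_[(W[:,:2]-O)@ux,(W[:,:2]-O)@uy,W[:,2]]
    print(t)
    for x in range(50,84,2):
        m=(abs(j[:,0]-x)<1)&(j[:,1]>-20)&(j[:,1]<30)&(j[:,2]>-20)&(j[:,2]<90); print(x,m.sum(),np.percentile(j[m,2],[20,50,80]).round(1) if m.sum() else '',end=' | ')
    m=(j[:,2]>63)&(j[:,2]<75)&(j[:,0]>80)&(j[:,0]<200)&(abs(j[:,1]-5)<90); q=j[m]
    print('\ny ext',q[:,1].min(),q[:,1].max(),'x max',q[:,0].max())
    m=(abs(j[:,0])<75)&(abs(j[:,1])<56)&(j[:,0]<0)&(j[:,2]>40)&(j[:,2]<50 if t[1]!='5' else j[:,2]>64)&(j[:,2]<72); q=j[m]; print('table xmin',np.percentile(q[:,0],1))
```

```text
top0
50 12 [43.  44.6 45.4] | 52 13 [42.3 44.6 45.9] | 54 11 [42.  44.  45.6] | 56 11 [41.7 42.6 43.4] | 58 0  | 60 0  | 62 11 [64.4 64.9 65.9] | 64 18 [64.4 66.2 68.2] | 66 22 [-0.9 65.8 67.6] | 68 24 [-1.  33.8 67.2] | 70 44 [ 1.  12.6 67.7] | 72 15 [67.6 68.7 70.5] | 74 12 [68.9 69.2 69.9] | 76 15 [67.1 68.7 69.7] | 78 16 [69.1 70.7 71.7] | 80 11 [68.  69.  69.6] | 82 11 [68.2 69.  71. ] | 
y ext -57.1333148942176 72.83349387106571 x max 199.9708036569316
table xmin -57.14159416585213
t5
50 11 [66.5 67.1 69.2] | 52 16 [66.5 67.5 71.3] | 54 10 [66.6 67.4 68. ] | 56 11 [65.3 66.5 67.7] | 58 0  | 60 0  | 62 14 [64.7 66.4 67.5] | 64 14 [64.4 67.1 68.3] | 66 12 [65.9 67.  68.1] | 68 18 [65.7 67.  68.8] | 70 40 [ 1.  11.  68.7] | 72 12 [67.2 68.5 70.4] | 74 13 [68.2 68.6 70.9] | 76 14 [66.6 68.8 70.4] | 78 15 [68.5 69.9 71.2] | 80 12 [68.1 69.8 71.5] | 82 11 [67.3 69.  72.4] | 
y ext -57.21167515301773 72.92859439967019 x max 199.9861439517193
table xmin -57.07490850041093
w2
50 85 [43.4 44.  44.9] | 52 102 [43.2 43.9 44.8] | 54 103 [43.3 43.9 44.8] | 56 94 [42.5 43.3 44. ] | 58 25 [41.
[... 243 characters left out ...]
6] | 78 99 [68.3 68.9 69.6] | 80 97 [68.2 68.8 69.4] | 82 106 [68.1 68.9 69.7] | 
y ext -58.508305824764506 22.550229354033082 x max 199.99210722035582
table xmin -56.00989716424372
w5
50 27 [66.6 67.6 68.2] | 52 65 [66.8 67.4 67.9] | 54 128 [66.6 67.2 67.7] | 56 96 [66.  66.7 67.2] | 58 3 [64.1 64.6 64.7] | 60 0  | 62 85 [63.9 64.4 65.2] | 64 156 [64.4 65.  65.8] | 66 161 [65.2 66.  66.6] | 68 160 [66.1 67.  67.7] | 70 260 [36.3 66.9 68.1] | 72 329 [32.  38.9 68.5] | 74 144 [68.  68.8 69.5] | 76 142 [68.3 68.8 69.4] | 78 130 [68.3 68.8 69.4] | 80 133 [68.3 69.  69.4] | 82 130 [68.2 68.7 69.4] | 
y ext -58.10531848407991 25.09480572170784 x max 199.9986052188005
table xmin -56.31653248423749
```

Run:
```python
from h import *
from an3 import *
for t in('top0','side0','t5'):
    c=dict(np.load(f'pics/{t}.npz'));W=cloud(c).reshape(-1,3)
    j=np.c_[(W[:,:2]-O)@ux,(W[:,:2]-O)@uy,W[:,2]]
    for z0,z1 in((20,70),(70,150),(150,280)):
        m=(j[:,2]>z0)&(j[:,2]<z1)&(j[:,0]>-200)&(j[:,0]<60)&(j[:,1]>62)&(j[:,1]<300)
        print(t,z0,m.sum(),j[m,:2].min(0).round(),j[m,:2].max(0).round(), np.percentile(j[m,1],[1,5]).round() if m.sum() else '')
e=np.array([136,9.8]);d=e/np.linalg.norm(e);wd=d[0]*ux+d[1]*uy;ja=np.arctan2(wd[1],wd[0])+np.pi/2
b=np.array([-1,-2.])
for off in(-80,-54,82):
    p=b+d*off;w=O+p[0]*ux+p[1]*uy
    for z in(330,73):print(off,z,w,np.degrees(ja),r.ik([*w,z],down(ja)))
```

```text
top0 20 1340 [-177.  115.] [ 60. 287.] [116. 117.]
top0 70 48 [-49. 112.] [ 60. 278.] [112. 117.]
top0 150 1329 [-29. 111.] [ 47. 227.] [113. 116.]
side0 20 2300 [-179.   64.] [ 60. 287.] [117. 124.]
side0 70 244 [-52. 115.] [ 60. 277.] [148. 153.]
side0 150 2055 [-33. 113.] [ 44. 231.] [119. 129.]
t5 20 1354 [-177.  115.] [ 59. 286.] [116. 117.]
t5 70 44 [-49. 120.] [ 59. 276.] [120. 123.]
t5 150 1338 [-29. 111.] [ 47. 228.] [113. 116.]
-80 330 [ 446.88533759 -177.51081921] 53.135009439114405 [-5.42303051e-01 -1.79127865e-01  1.74958492e+00 -4.44089210e-16
  1.57113560e+00 -1.46968391e+00]
-80 73 [ 446.88533759 -177.51081921] 53.135009439114405 [-5.42303051e-01  5.68136851e-02  2.02847530e+00 -4.44089210e-16
  1.05630367e+00 -1.46968391e+00]
-54 330 [ 467.69042787 -193.11185297] 53.135009439114405 [-5.47552338e-01 -1.15636187e-01  1.69310105e+00 -4.44089210e-16
  1.56412779e+00 -1.47493320e+00]
-54 73 [ 467.69042787 -193.11185297] 53.135009439114405 [-5.47552338e-01  1.15406893e-01  1.96529119e+00 -4.44089210e-16
  1.06089457e+00 -1.47493320e+00]
82 330 [ 576.51705398 -274.71726031] 53.135009439114405 [-5.68071070e-01  2.10050745e-01  1.35591405e+00 -4.44089210e-16
  1.57562786e+00 -1.49545193e+00]
82 73 [ 576.51705398 -274.71726031] 53.135009439114405 [-5.68071070e-01  4.03851712e-01  1.61116046e+00 -4.44089210e-16
  1.12658048e+00 -1.49545193e+00]
```

```bash
python3 - <<'E'
from h import *
s=readout.observe();p=s['ee_pos']
r.grip(0.34)
print(readout.observe()['finger_gap'])
k=kp(-242.4,207)
r.move_linear([k[0],k[1],262],velocity=120)
r.reach([k[0],k[1],330],down(np.radians(319.1)))
wcap('w7'); cap('top','t7')
ja=np.radians(53.1)
r.reach([446.9,-177.5,330],down(ja)); r.grip(0.6)
cap('side','s7'); wcap('w8'); cap('top','t8')
s=readout.observe(); print(s['time_s'],s['ee_pos'],s['finger_gap'],s['contact_force'])
E
python3 an3.py t7 w7 s7 t8 w8
```

```text
0.3401200014721775
27.675 [ 446.88808027 -177.57769625  330.03823676] 0.5962261894182067 [-0.07999698 -0.77962867  0.26282371]
t7 {'table': (np.int64(85), np.float64(69.65019932569794)), 'plate': (np.int64(942), np.float64(69.3575107609895)), 'bowltop': (np.int64(350), np.float64(119.89611155317209), array([ -1. ,   0.6, 119.7]))}
w7 {'table': (np.int64(814), np.float64(69.11443605849712)), 'plate': (np.int64(5969), np.float64(68.92450612261541)), 'bowltop': (np.int64(1988), np.float64(119.47747626802422), array([ -0.6,   0.2, 119. ]))}
s7 {'table': (np.int64(88), np.float64(69.32531527312676)), 'plate': (np.int64(552), np.float64(69.57296646000395)), 'bowltop': (np.int64(238), np.float64(119.5960449769949), array([ -3.3,   1.7, 119. ]))}
t8 {'table': (np.int64(0), np.float64(nan)), 'plate': (np.int64(953), np.float64(69.39706093356631)), 'bowltop': (np.int64(3), np.float64(115.82269126528945), array([ 17.4, -24.4, 115.9]))}
w8 {'table': (np.int64(517), np.float64(69.01241612947297)), 'plate': (np.int64(2869), np.float64(68.94534853125572)), 'bowltop': (np.int64(1191), np.float64(119.73506087453256), array([ -2.6,  -0.2, 119.2]))}
  return _methods._mean(a, axis=axis, dtype=dtype,
  ret = ret.dtype.type(ret / rcount)
```

View pics/w8.png

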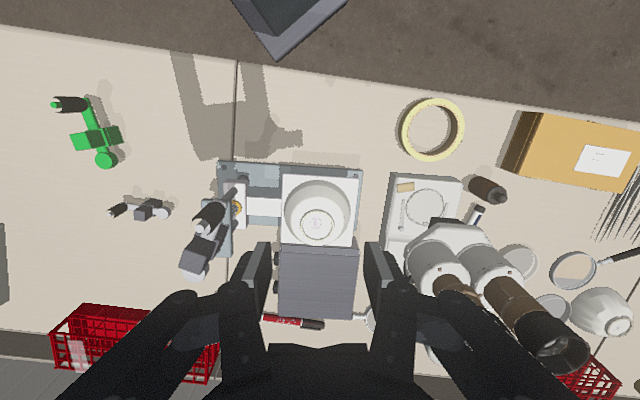

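View pics/s7.png

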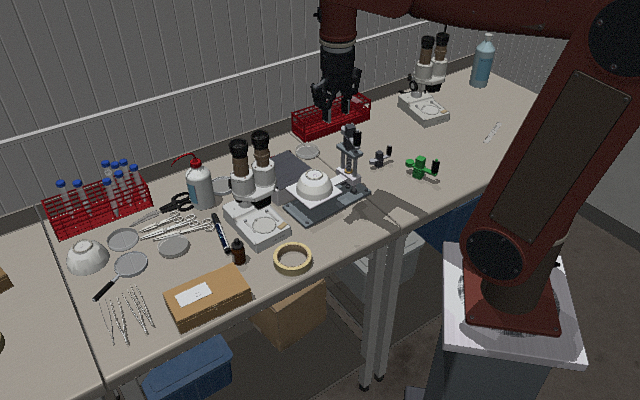

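```bash
cat >> h.py <<'E'
S_=np.array([429,-321.3]); ux=np.array([.755,-.656]); uy=np.array([.656,.755]); O=S_+128*uy
def jw(x,y,z): w=O+x*ux+y*uy; return [w[0],w[1],z]
D=np.array([136,9.8]);D=D/np.linalg.norm(D);B=np.array([-1,-2.])
def pt(off,z): p=B+D*off; return jw(p[0],p[1],z)
E
python3 - <<'E'
from h import *
print(r.move_linear(pt(-80,73),velocity=150,until_force=15))
print(r.move_linear(pt(-50,73),velocity=50,until_force=15))
s=readout.observe(); print(s['time_s'],s['ee_pos'],s['contact_force'])
cap('side','s9');wcap('w9')
E
python3 an3.py s9 w9
```

```text
False
False
30.2917 [ 470.77729118 -195.45301089   72.77310318] [-0.27810341  0.30998405  0.83325672]
s9 {'table': (np.int64(82), np.float64(69.87442413396326)), 'plate': (np.int64(564), np.float64(69.37598910957843)), 'bowltop': (np.int64(41), np.float64(120.72836420605051), array([ 13.5,   5.2, 127.1]))}
w9 {'table': (np.int64(790), np.float64(69.03684738028497)), 'plate': (np.int64(0), np.float64(nan)), 'bowltop': (np.int64(11), np.float64(110.59307330611247), array([-24.3,   8.5, 110.5]))}
  return _methods._mean(a, axis=axis, dtype=dtype,
  ret = ret.dtype.type(ret / rcount)
```

View pics/w9.png

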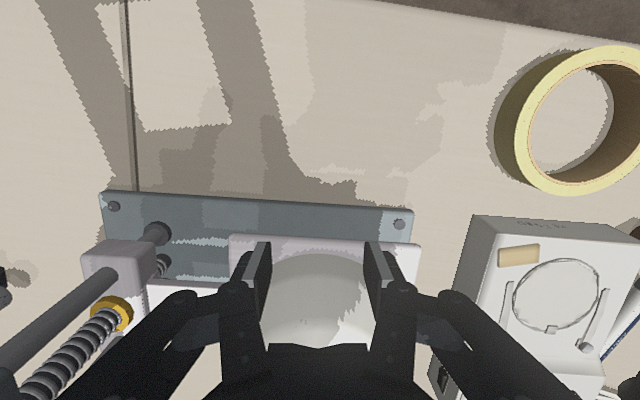

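```bash
python3 - <<'E'
from h import *
print(r.move_linear(pt(15,73),velocity=60,until_force=15))
cap('side','s10')
print(r.move_linear(pt(72,73),velocity=60,until_force=15))
s=readout.observe(); print(s['time_s'],s['ee_pos'],s['contact_force'])
cap('side','s11');cap('top','t11')
E
python3 -c "
import cv2,numpy as np
a=[cv2.resize(cv2.imread('pics/'+f)[y:y+150,x:x+200],None,fx=2,fy=2,interpolation=2) for f,x,y in(('s10.png',220,100),('s11.png',220,100),('t11.png',270,80))]
cv2.imwrite('pics/m11.png',np.vstack([np.hstack(a[:2]),np.hstack([a[2],a[2]*0])]))"
```

```text
False
False
32.775 [ 568.49259414 -268.65625419   73.01113994] [-0.93540027 -0.52393467  0.23126792]
```

View pics/m11.png

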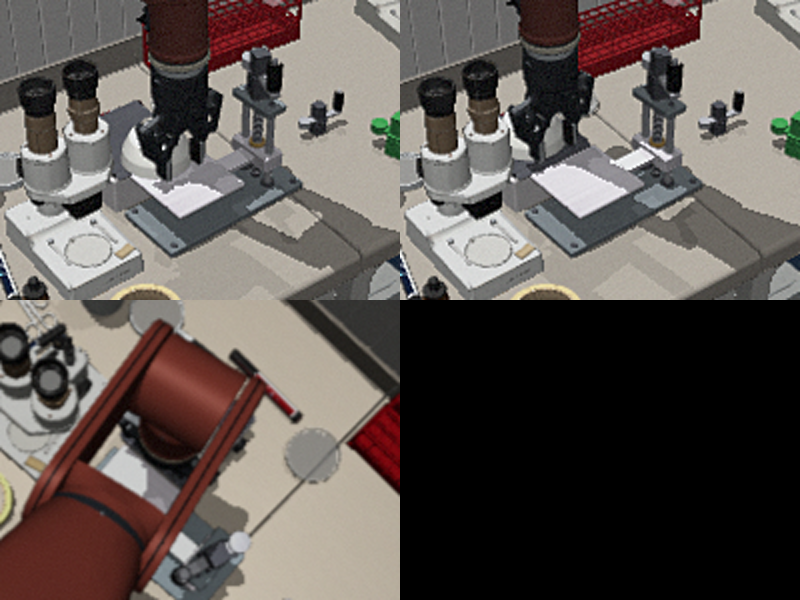

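```bash
python3 - <<'E'
from h import *
r.move_linear(pt(40,73),velocity=120)
r.move_linear(pt(40,200),velocity=200)
r.reach(pt(-80,300),down(np.radians(53.1)))
cap('side','s12');cap('top','t12');wcap('w12')
s=readout.observe(); print(s['time_s'],s['ee_pos'],s['contact_force'])
E
cat > bowl.py <<'E'
import sys
from h import *
for t in sys.argv[1:]:
    c=dict(np.load(f'pics/{t}.npz'));W=cloud(c,np.load(f'pics/{t}_T.npy') if t[0]=='w' else None).reshape(-1,3)
    j=np.c_[(W[:,:2]-O)@ux,(W[:,:2]-O)@uy,W[:,2]]
    j=j[(j[:,0]>50)&(j[:,0]<200)&(abs(j[:,1])<75)]
    # fit: bowl points by ring at several heights
    for z0,z1 in((78,90),(90,105),(105,116),(116,130)):
        q=j[(j[:,2]>z0)&(j[:,2]<z1)]
        if len(q)>20:
            A=np.c_[2*q[:,:2],np.ones(len(q))];s=np.linalg.lstsq(A,(q[:,:2]**2).sum(1),rcond=None)[0]
            print(t,z0,len(q),'circ',s[:2].round(1),np.sqrt(s[2]+s[0]**2+s[1]**2).round(1),'bbox',((q.min(0)+q.max(0))/2)[:2].round(1),np.ptp(q,axis=0)[:2].round(1),'mean',q.mean(0).round(1))
E
python3 bowl.py s12 t12 w12
python3 -c "
import cv2
a=cv2.imread('pics/t12.png')[80:240,280:440];cv2.imwrite('pics/t12z.png',cv2.resize(a,None,fx=3.7,fy=3.7,interpolation=2))"
```

```text
34.8917 [ 446.83168958 -177.73121713  297.76193916] [0.12376684 0.1031111  0.39128931]
s12 78 108 circ [115.2   7.9] 42.3 bbox [88.3  9.8] [39.2 84.4] mean [82.1 17.1 84.2]
s12 90 166 circ [113.9   7.8] 36.7 bbox [94.4  9.1] [45.8 82.9] mean [88.8 18.4 97.3]
s12 105 176 circ [118.3   7.3] 31.6 bbox [119.2   7.3] [76.7 74.8] mean [103.   14.9 111. ]
s12 116 188 circ [118.4   8.2] 20.3 bbox [117.1   8.7] [56.1 55.3] mean [118.6   8.4 120.2]
t12 78 61 circ [120.9   8.2] 47.5 bbox [123.3   8.2] [91.  97.9] mean [107.8   6.   85.7]
t12 90 221 circ [122.2   8.6] 42.7 bbox [122.2   8.6] [89.2 91.6] mean [114.    6.3  98. ]
t12 105 337 circ [121.2   8.3] 33.4 bbox [121.1   7.7] [80.2 77.5] mean [117.5   7.2 111.3]
t12 116 332 circ [120.8   8.3] 19.7 bbox [118.4   7.9] [60.2 60. ] mean [120.8   8.  120.2]
w12 78 470 circ [121.9   7.6] 47.5 bbox [104.3   7.1] [64.  97.3] mean [86.8  5.1 84.4]
w12 90 773 circ [121.7   7.6] 42.2 bbox [109.5   8. ] [68.2 91.1] mean [93.3  5.2 97.4]
w12 105 965 circ [120.9   7.7] 32.7 bbox [120.5   7.6] [74.4 78. ] mean [106.4   6.6 111.2]
w12 116 941 circ [119.7   7.5] 18.6 bbox [119.5   8.1] [51.2 52.5] mean [119.6   7.5 120. ]
```

View pics/t12z.png

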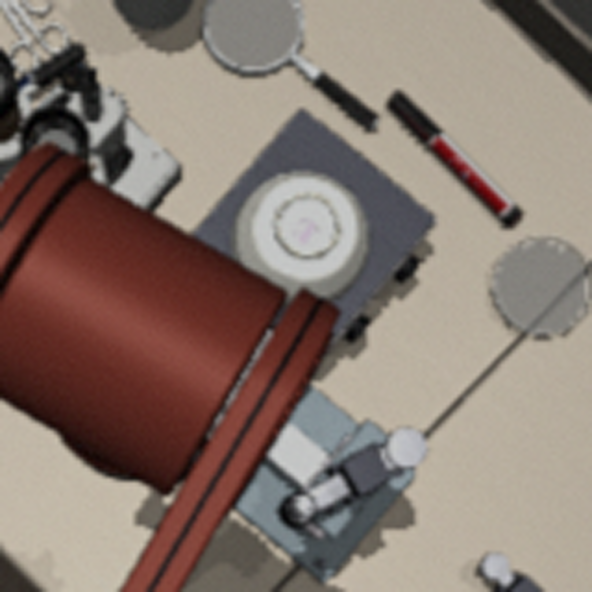

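View pics/w12.png

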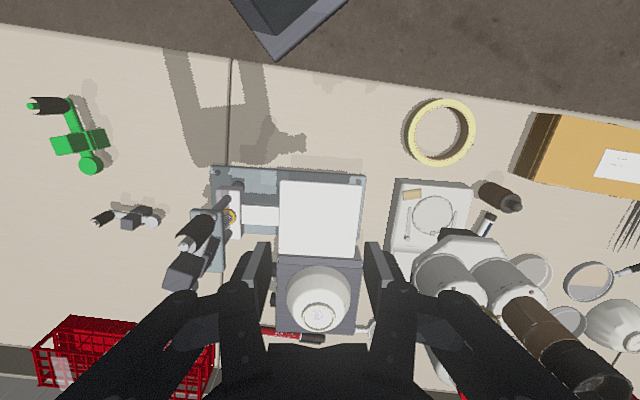

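```bash
python3 - <<'E'
from h import *
q=down(np.radians(53.1))
r.reach(jw(42,3.2,200),q)
r.move_linear(jw(42,3.2,73),velocity=150,until_force=15)
print(r.move_linear(jw(84.4,3.0,73),velocity=50,until_force=15))
r.wait(0.1)
r.move_linear(jw(50,3,73),velocity=100)
r.move_linear(jw(45,3,200),velocity=200)
r.reach(jw(-80,-2,300),q)
cap('side','s13');cap('top','t13');wcap('w13')
s=readout.observe(); print(s['time_s'],s['ee_pos'],s['contact_force'])
E
python3 bowl.py s13 t13 w13; python3 an3.py s13 t13 w13
```

```text
False
39.7833 [ 451.21802055 -173.98271256  297.85560333] [ 0.04016598  0.53330766 -0.9022643 ]
s13 78 101 circ [130.8   6. ] 43.8 bbox [99.5  5.7] [31.5 83.8] mean [95.3 16.  84.4]
s13 90 147 circ [127.2   6.3] 36.5 bbox [103.1   5.2] [34.4 85.2] mean [99.8 12.3 97.3]
s13 105 169 circ [131.4   6.5] 31.6 bbox [130.3   6.1] [76.8 72.9] mean [116.8  12.9 111.1]
s13 116 181 circ [131.5   7.8] 20.0 bbox [129.2   5.7] [57.3 55.1] mean [131.6   8.1 120.2]
t13 78 87 circ [134.7   8.1] 47.7 bbox [133.4   8.1] [95.1 97.3] mean [115.5   5.8  85. ]
t13 90 242 circ [135.    8.3] 42.8 bbox [134.2   7.9] [92.8 92. ] mean [122.9   4.9  97.7]
t13 105 333 circ [134.2   8.1] 33.4 bbox [133.9   8.5] [78.3 77.9] mean [130.6   6.9 111.6]
t13 116 337 circ [133.7   7.8] 19.6 bbox [134.4   6.8] [59.3 60.6] mean [133.5   7.8 120.3]
w13 78 475 circ [135.    7.5] 47.4 bbox [118.5   7.1] [64.9 97.2] mean [100.2   4.9  84.6]
w13 90 763 circ [134.8   7.6] 42.1 bbox [120.5   7.4] [64.6 92.1] mean [106.1   6.2  97.5]
w13 105 942 circ [133.9   7.5] 32.6 bbox [132.9   7.6] [72.9 77.3] mean [119.1   6.8 111.1]
w13 116 921 circ [132.9   7.3] 18.6 bbox [133.    7.8] [51.7 52.9] mean [132.7   7.3 120. ]
s13 {'table': (np.int64(114), np.float64(69.7640502180497)), 'plate': (np.int64(344), np.float64(76.34470730148797)), 'bowltop': (np.int64(0), np.float64(nan), array([nan, nan, nan]))}
t13 {'table': (np.int64(1), np.float64(70.14812469451499)), 'plate': (np.int64(349), np.float64(72.1109299612317)), 'bowltop': (np.int64(0), np.float64(nan), array([nan, nan, nan]))}
w13 {'table': (np.int64(594), np.float64(69.08636088731555)), 'plate': (np.int64(1666), np.float64(73.28082702934196)), 'bowltop': (np.int64(0), np.float64(nan), array([nan, nan, nan]))}
  return _methods._mean(a, axis=axis, dtype=dtype,
  ret = ret.dtype.type(ret / rcount)
an3.py:13: RuntimeWarning: Mean of empty slice.
  m=(abs(j[:,0])<25)&(abs(j[:,1])<25)&(j[:,2]>90); out['bowltop']=(m.sum(),np.median(j[m,2]),j[m].mean(0).round(1))
  ret = um.true_divide(
```

View pics/w13.png

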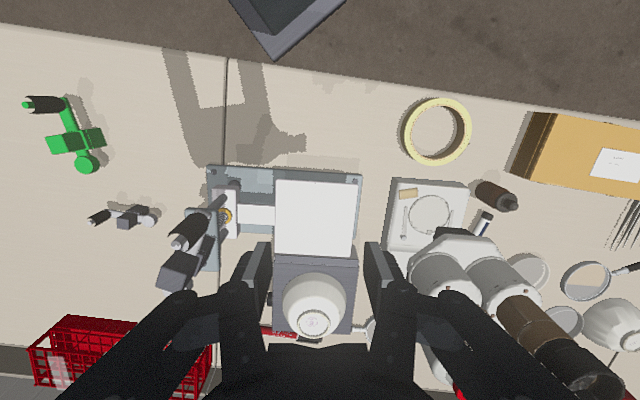

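View pics/s13.png

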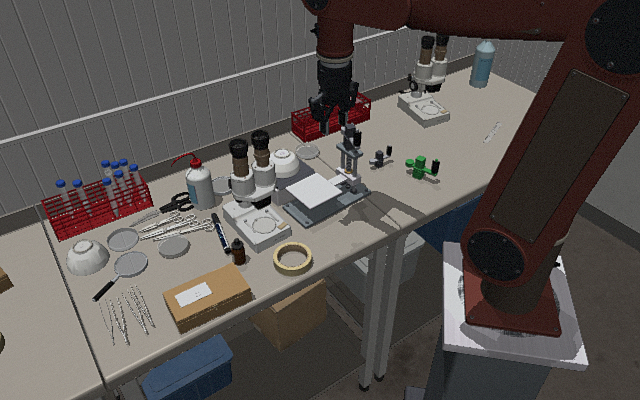

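Wrist view: the bowl stands upright on the plate at (314,303) and the table is empty and level. The crank is on its shaft at (185,250). The side view agrees, with the bystanders in place. Bowl centre is about (134.5, 8) mm against the plate middle at (135, 8). Handing in.

Run:
```python
from h import *
print(r.sign_off()); print(readout.observe()['time_s'])
```

```text
the job is handed in; nothing more can be done
None
the job is handed in; nothing more can be done
```

The bowl is upright in the middle of the warming plate, the lift table is level with it, and the crank is still on its shaft. I handed the job in at about 40 s.

- **Crank:** I took the larger of the two grey cranks and fitted it on the square shaft with no measurable insertion force. I then wound it clockwise by the knob, about 470° of hand travel including the play.
- **Table level:** I measured the height partway, corrected it by 31°, and let go of the knob. The table is within about 0.3 mm of the plate top in the averaged readings; one single side-camera reading was 0.5 mm off.
- **Bowl:** I pushed it across low on its side with two open fingers, then gave it a second push of about 13 mm. The top and wrist cameras put its centre within about 1 mm of the plate's middle. The side camera reads about 3 mm short, but most of the bowl is hidden there, and it read about 2 to 3 mm short at the start too.
- **Forces and bystanders:** Measured contact forces stayed below 8 N. The other objects looked unmoved by eye in the last pictures. I did not measure their positions.

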